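Start and screw down the oil filler cap on a clamped side cover

TASK

The black oil filler cap has been left sitting loose on its neck, with the threads not yet engaged. Without lifting it off, turn it gently backwards (anticlockwise seen from above) until you feel it drop into the thread, then screw it down clockwise until its rim is fully home on the sealing face, and let go. Do not force it against a stop, and leave the other things on the bench alone.

Things in the scene. Friction and masses are not known exactly. Their poses are not given: they have to be found in the camera images.
- cap_grip (a point): Black plastic screw cap, 46 mm high: a round ribbed skirt 54 mm across and 22 mm high, with a grip bar on top, 50 long x 12 wide x 24 mm high. Point: centre of the bar, on the cap's axis, 34 mm above the lower rim, 12 mm below the bar's top. x runs along the bar, z up. Three equal lugs inside the skirt, out of sight; mass about 0.1 kg.
- seat (a point): Centre of the flat sealing face (62 mm across) on the cover's filler boss, 75 mm above the bench; z up along the neck. The neck stands on it, under the cap. Screwed home, the cap's rim lies on this face and cap_grip is 34 mm above it; at the start cap_grip is about 45 mm above it. More than 35 N between cap and neck damages the thread.
- fixture: Aluminium engine side cover (round, 112 mm across, top 58 mm above the bench) bolted on a wooden block 250 x 120 x 40 mm that a steel C-clamp holds to the bench's far edge; fixed. The filler boss and neck stand in its middle. Origin: on the bench under the neck's axis; x along the block, away from the robot. The clamp rises to 60 mm.
- cap: The same cap; origin at the centre of its lower rim. Right-handed thread, three starts 120 deg apart at unknown angles. The lugs rest on flat lands with stops against clockwise; 15 to 80 deg anticlockwise they drop 6 to 7 mm into pockets with 14 deg of play, then a wall (missed, they climb a ramp to the next land). Then about 70 deg clockwise draws the cap down 3 to 4 mm and it tightens.
- tin: Green round grommet tin, 74 mm across, 48 mm high, loose bystander; origin at the centre of its underside.
- carrier: Aluminium sprocket carrier with five studs, lying flat, about 110 mm across, 30 mm high, loose bystander; origin at the centre of its underside.
- ratchet: Chrome ratchet handle lying flat, 182 mm long, 22 mm high, loose bystander; origin on the bench near its middle, x along it towards the round head.
- pliers: Pair of pliers with orange handles, lying flat, 180 mm long, 16 mm high, loose bystander; origin on the bench near its middle, x along it towards the jaws.
Not all that is in view belongs to the job. Of the things shaped like the cap, the black one is meant.

How it is judged (in metres and radians):
On the way, in this order (a step that is already met when the one before it is completed fails the run):
1. the cap has dropped into the thread: it sits level on the neck, 2 to 6 mm above its screwed-home height (z of cap_grip in the frame of seat between 0.036 and 0.04 m and horizontal distance between cap_grip and seat below 0.004 m and angle between cap_grip's own z axis and vertical below 0.08 rad), for 0.1 s.
2. the cap is screwed down: its rim within 0.8 mm of the sealing face all round (z of cap_grip in the frame of seat below 0.0348 m and horizontal distance between cap_grip and seat below 0.004 m and angle between cap_grip's own z axis and vertical below 0.04 rad), for 0.2 s.
At the end, for the whole second after the job is handed in: The cap is screwed down on the neck, level within 0.04 rad, centred within 4 mm, its rim at most 0.8 mm above the sealing face, at rest and released (all of step 2 and linear speed of cap below 0.02 m/s and contact force between cap and the fingers below 0.1 N); the robot touches nothing.
It fails at once if the cap was forced: more than 35 N between it and the neck or cover (contact force between cap and fixture above 35 N).
It fails at once if the cap was lifted off (more than 7 mm above where it sat at the start) (z of cap_grip in the frame of seat above 0.052 m).
It fails at once if a bystander was moved more than 20 mm (distance of any of tin, carrier, ratchet, pliers from where it was at the start of the episode above 0.02 m).
It also fails if it takes over 59 s, if anything falls off the work surface, if the arm or the gripper's body presses on something with over 40 N, if the wrist force passes 120 N, or if a joint passes its speed limit or range.

ROBOT

A 6-joint arm with a two-finger parallel gripper is mounted at the origin on the work surface. World frame = base frame: x ahead of the robot, y to its left, z up, the work surface at z = 0. Lengths are in m, angles in degrees, forces in N, time in s.
With the tool pointing down it reaches from about 0.375 to 0.9 m from the base axis. Payload 3.1 kg.
Tool frame: the origin (TCP) lies at the very end of the fingers, on their centre line; the grasp point (between the pads) lies 19 mm behind it; z points along the fingers, y is the line along which they close (so a half turn about z gives the same grasp; the last joint's range is limited). The gripper opens to 87 mm and grips with 3 to 60 N. Pads are 19 mm wide; open, the fingers measure 117 mm over their backs; the gripper's body (75 mm by 190 mm) begins 51 mm behind the grasp point.
Start: joints at [54.001, 30.224, 82.088, -0, 67.689, -10.227], TCP at [0.272, 0.563, 0.223] pointing down, gripper open.
Joint ranges: [-176.69, 176.69], [-43.24, 126.21], [12.49, 139.97], [-82, 262], [0, 151.66], [-163.58, 163.58]. Speed limits (degrees/s): [159.86, 159.86, 180, 180, 180, 180].

INTERFACE

Orientations are given as a 3x3 rotation matrix whose columns are the frame's x, y, z axes.
In Python, from rig import bot gives the robot as it stands.
- The arm moves only by the tool move_arm, never from a script. Its argument "increments" is a list of rows, each an object with "xyz": the shift along the tool's x, y, z in mm, a list of three; "roll": the turn about the tool's z in rad; "grip": the opening in per cent of the stroke, from 0 (shut) to 100 (fully open). A call has 1 to 5 rows; each row shifts and turns the commanded pose from where the row before left it, along the tool's axes as they then stand; what a row does not reach is not made up. A row lasts 1/12 s, in which the tool goes at most 41.7 mm and 7.16 degrees, less where a joint would pass 70% of its speed; a pose out of reach is approached as far as the arm can. A call is refused whole if a number of a shift passes 41.7 or a number of a turn 0.125, either way. A call with a gripper value outside its range is refused whole. The fingers move at their own pace and stop on an object; the grip force is fixed at half the most. Time passes only in rows, so rows that do not move let the fingers close. It gives the time, the measured TCP pose, the force, the opening and the grip force at its end, in the units of the state.
- bot.read_state(): the state, without advancing time (a new reading comes with each control period).
- bot.capture(name): name is "scene" or "top" or "wrist"; returns (picture, depth): 384x512x3 uint8, red, green, blue; 384x512 float32, m along the optical axis (not along the pixel's ray), 0 where there is no reading.
- bot.camera_model(name): a dict with "intrinsics" (3x3 intrinsics, pixels), "rvec" (rotation vector, rad) and "tvec" (3), from world to camera coordinates, as OpenCV has them; the wrist camera has in their place "tool_from_camera" (4x4, takes a point from camera to tool coordinates, whose origin is the TCP and whose axes are the flange's). Camera axes: x right, y down, z forward; pixel columns grow to the right and rows downward; lengths in m; the calibration is good to about 2 mm. A picture is of the moment at which its call begins: read the wrist's pose just before it. camera_model takes no time and is no camera call.
- bot.hand_in(): hands the job in; it is judged then, once.
Trained networks look in the newest picture that a camera, given by its name, has taken for a name from the list of things; names that differ only in an ending like _2 or _b are one class to them, and where a whole thing is asked for, a point or a joint stands for the part that bears it (a point fixed in the world has none). Each returns a list of dicts, best first, with "conf" (0 to 1); they miss things now and then, are a little off and sometimes report something else, mostly with a low value. They report only what shows in the picture. A call takes as long as a camera call. They do not tell look-alikes from the thing itself.
- bot.spot_in(label, camera): "at" ([x, y, z] in m, in the coordinates of the camera as it stood for that picture, good to about 4 mm: the middle of the surface that is visible of it).
- bot.trace(label, camera): "mask" (384x512 bool, what is visible of it).
The state is a dict: "time_s": time; "joint_positions": joint angles; "qvel": joint speeds; "tau": joint torques, N m; "position": TCP position; "tcp_rot": TCP orientation; "force": force on the tool from outside, world axes, zero at the start; "moment": the same for the moment, N m; "opening": opening from 0.0 (shut) to 1.0 (fully open); "grasp_force": force on a finger pad.
Only numpy, scipy, OpenCV 4.12 (cv2) and the standard library are available. Lean on these libraries where they do the work, as an engineer would, in place of code of your own. Each camera call takes 0.05 s, during which the arm holds its last target. There are 200 camera calls.

## Working session

There is one attempt and no reset: what is moved stays moved. The work goes in short steps, Python scripts to look and compute and a tool call to move; the robot and the scene stay as the last step left them, time stands still between calls to the robot, and variables do not carry over. Pictures are saved under pics/ and viewed, at most 10 in all, crops included, and the job is handed in when it is done.

Besides the shell and the picture viewer there is one more tool, called by a JSON object that holds its "op" and its "data", one argument or row to a line. move_arm: Moves the arm, as the interface text tells. Its arguments: {"type":"object","properties":{"increments":{"type":"array"}},"required":["increments"]}

```bash
mkdir -p pics; cat > h.py <<'E'
import numpy as np, cv2
from rig import bot
def w_from_cam(n, s=None):
    m=bot.camera_model(n); T=np.eye(4)
    if n=="wrist":
        s=s or bot.read_state(); T[:3,:3]=np.array(s["tcp_rot"]); T[:3,3]=s["position"]
        return T@np.array(m["tool_from_camera"])
    T[:3,:3]=cv2.Rodrigues(np.array(m["rvec"],float))[0]; T[:3,3]=np.ravel(m["tvec"])
    return np.linalg.inv(T)
def cloud(n,d,T):
    K=np.array(bot.camera_model(n)["intrinsics"]); v,u=np.mgrid[:384,:512]
    P=np.stack([(u-K[0,2])/K[0,0]*d,(v-K[1,2])/K[1,1]*d,d],-1)
    return P@T[:3,:3].T+T[:3,3]
def save(name,p): cv2.imwrite("pics/"+name,p[...,::-1])
E
python3 - <<'E'
from h import *
ims=[]
for n in ["scene","top"]:
    T=w_from_cam(n); p,d=bot.capture(n); ims.append(p)
    W=cloud(n,d,T); np.save(n+".npy",W)
    for l in ["cap","fixture"]:
        for r in bot.spot_in(l,n)[:4]:
            a=np.array(r["at"]); K=np.array(bot.camera_model(n)["intrinsics"]); q=K@a
            print(n,l,round(r["conf"],2),(T[:3,:3]@a+T[:3,3]).round(3),(q[:2]/q[2]).round())
save("a.png",cv2.resize(np.hstack(ims),(800,300)))
save("top.png",ims[1]);save("scene.png",ims[0])
E
```

```text
scene cap 0.88 [0.591 0.126 0.109] [281. 224.]
scene cap 0.78 [ 0.6   -0.055  0.023] [234. 206.]
scene cap 0.59 [ 0.479 -0.05   0.022] [266. 187.]
scene cap 0.52 [0.457 0.056 0.025] [296. 203.]
scene fixture 0.88 [0.688 0.108 0.041] [248. 256.]
top cap 0.96 [0.583 0.113 0.109] [205. 169.]
top cap 0.93 [ 0.588 -0.061  0.022] [278. 172.]
top cap 0.85 [0.45  0.051 0.02 ] [234. 227.]
top cap 0.6 [ 0.475 -0.051  0.025] [274. 217.]
top fixture 0.78 [0.654 0.093 0.043] [217. 145.]
```

View pics/top.png

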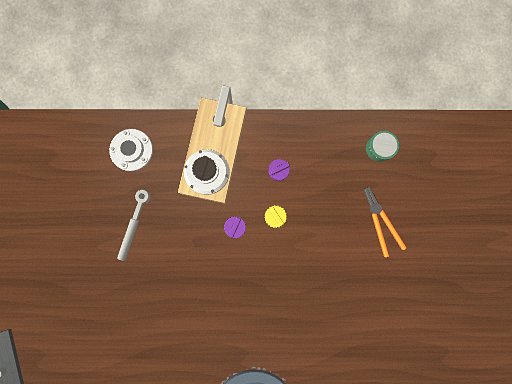

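View pics/scene.png

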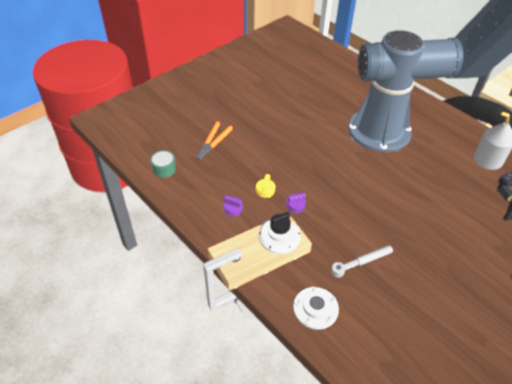

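The things shaped like the cap, in the top picture, are black at (205,169) on the fixture's neck, purple at (279,170) and (234,227), and yellow at (275,216), all three lying on the bench. The black one is meant: it is black, sits on the cover, and its top is at the expected height.

```bash
python3 - <<'E'
from h import *
s=bot.read_state(); R=np.array(s["tcp_rot"]); print(R.round(3).tolist(), s["position"],s["opening"])
print(np.array(bot.camera_model("wrist")["tool_from_camera"]).round(3).tolist())
W=np.load("top.npy"); c=W[150:190,190:222].reshape(-1,3); t=c[(c[:,2]>.122)&(c[:,2]<.14)]; print(len(t),t.mean(0))
xy=t[:,:2]-t[:,:2].mean(0); u,sv,v=np.linalg.svd(xy); print(sv,np.degrees(np.arctan2(v[0,1],v[0,0])))
print("tool delta mm to (0.585,0.116) same z", 1000*R.T@(np.array([.585,.116,.22])-s["position"]))
p=cv2.imread("pics/top.png")[140:200,165:245]; cv2.imwrite("pics/crop.png",cv2.resize(p,(640,480),interpolation=cv2.INTER_CUBIC))
E
```

```text
[[-0.901, 0.435, -0.0], [0.435, 0.901, -0.001], [0.0, -0.001, -1.0]] [0.27158543 0.56264286 0.22219954] 0.9995089429936189
[[0.0, -0.961, -0.278, 0.077], [1.0, -0.0, 0.002, -0.0], [-0.002, -0.278, 0.961, -0.163], [0.0, 0.0, 0.0, 1.0]]
132 [0.58530396 0.11633737 0.13218193]
[0.1666906  0.04246427] 163.53332927538096
tool delta mm to (0.585,0.116) same z [-476.45007052 -265.91968786    2.32939337]
```

View pics/crop.png

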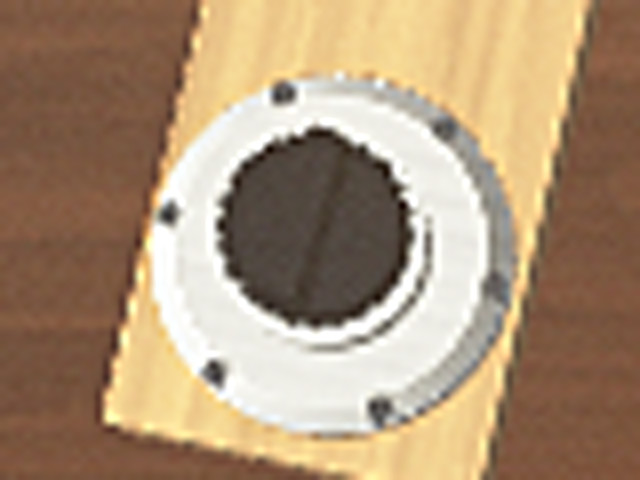

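The crop at about (320,230) shows the black ribbed cap with its grip bar, on the boss of the cover. The bar's top is at z 0.132 with a 50:12 aspect and yaw of about -16.5°, so it is the one meant.

{"op": "move_arm", "data": {
  "increments": [
    {"xyz":[-32,-18,0],"roll":0,"grip":100},
    {"xyz":[-32,-18,0],"roll":0,"grip":100},
    {"xyz":[-32,-18,0],"roll":0,"grip":100},
    {"xyz":[-32,-18,0],"roll":0,"grip":100},
    {"xyz":[-32,-18,0],"roll":0,"grip":100}
  ]
}}

```text
time_s: 0.72
position: [0.3772, 0.4109, 0.2226]
tcp_rot: [[-0.901, 0.434, 0.0], [0.434, 0.901, 0.0], [-0.0, 0.0, -1.0]]
force: [0.3, -0.6, -0.4]
opening: 0.997
grasp_force: 0.0
```

{"op": "move_arm", "data": {
  "increments": [
    {"xyz":[-32,-18,0],"roll":0,"grip":100},
    {"xyz":[-32,-18,0],"roll":0,"grip":100},
    {"xyz":[-32,-18,0],"roll":0,"grip":100},
    {"xyz":[-32,-18,0],"roll":0,"grip":100},
    {"xyz":[-32,-18,0],"roll":0,"grip":100}
  ]
}}

```text
time_s: 1.13
position: [0.4824, 0.26, 0.2227]
tcp_rot: [[-0.901, 0.435, 0.0], [0.435, 0.901, 0.0], [-0.0, 0.0, -1.0]]
force: [0.2, 0.9, 0.5]
opening: 1.0
grasp_force: 0.0
```

{"op": "move_arm", "data": {
  "increments": [
    {"xyz":[-32,-18,0],"roll":0,"grip":70},
    {"xyz":[-32,-18,0],"roll":0,"grip":70},
    {"xyz":[-32,-18,0],"roll":0,"grip":70},
    {"xyz":[-32,-18,0],"roll":0,"grip":70},
    {"xyz":[-32,-18,0],"roll":-0.08,"grip":70}
  ]
}}

```text
time_s: 1.55
position: [0.5873, 0.1093, 0.2226]
tcp_rot: [[-0.933, 0.361, 0.0], [0.361, 0.933, 0.0], [0.0, 0.0, -1.0]]
force: [0.1, 0.5, 0.5]
opening: 0.734
grasp_force: 0.0
```

{"op": "move_arm", "data": {
  "increments": [
    {"xyz":[0,0,0],"roll":-0.08,"grip":60},
    {"xyz":[0,0,0],"roll":0,"grip":60},
    {"xyz":[0,0,0],"roll":0,"grip":60}
  ]
}}

```text
time_s: 1.8
position: [0.5861, 0.1108, 0.2222]
tcp_rot: [[-0.957, 0.289, -0.001], [0.289, 0.957, 0.001], [0.001, 0.0, -1.0]]
force: [0.6, -0.1, -0.9]
opening: 0.62
grasp_force: 0.0
```

```bash
cat > look.py <<'E'
import sys
from h import *
s=bot.read_state(); T=w_from_cam("wrist",s); p,d=bot.capture("wrist"); save(sys.argv[1],p)
W=cloud("wrist",d,T); zt=float(sys.argv[2])
R=np.array(s["tcp_rot"]); P=np.array(s["position"])
M=(abs(W[...,2]-zt)<.006)&(np.hypot(W[...,0]-.585,W[...,1]-.116)<.04)&(d>0)&(p.sum(2)<240)
t=W[M]; v,u=np.where(M)
print(len(t),u.mean(),v.mean())
c,sz,a=cv2.minAreaRect((t[:,:2]*1e4).astype(np.float32)); c=np.array(c)/1e4
print("rect",c,np.array(sz)/10,a,"mean",t.mean(0),"zmax",np.percentile(t[:,2],[5,50,95]))
_,_,V=np.linalg.svd(t[:,:2]-t[:,:2].mean(0),full_matrices=False); print("yaw",np.degrees(np.arctan2(V[0,1],V[0,0])),"tool yaw",np.degrees(np.arctan2(R[1,0],R[0,0])))
print("pos",P,"tool delta to rect mm",1000*R.T@(np.r_[c,zt]-P),"R",R.round(3).tolist())
print("j",np.round(s["joint_positions"],1),"F",s["force"],"t",s["time_s"],"open",s["opening"])
E
python3 look.py w1.png .132
```

```text
734 258.3256130790191 190.68392370572207
rect [0.58416777 0.11749404] [11.65658493 49.06308594] 73.2199478149414 mean [0.58292623 0.1175962  0.13203456] zmax [0.13043183 0.13217937 0.13330877]
yaw -16.932403034285514 tool yaw 163.2259880063934
pos [0.5861265  0.11082618 0.2222195 ] tool delta to rect mm [ 3.67508071  5.80858068 90.22532102] R [[-0.957, 0.289, -0.001], [0.289, 0.957, 0.001], [0.001, 0.0, -1.0]]
j [ -0.   28.1  86.3   0.   65.7 -73.3] F [ 0.56620714 -0.10666362 -0.93093644] t 1.8 open 0.6198465540762038
```

View pics/w1.png

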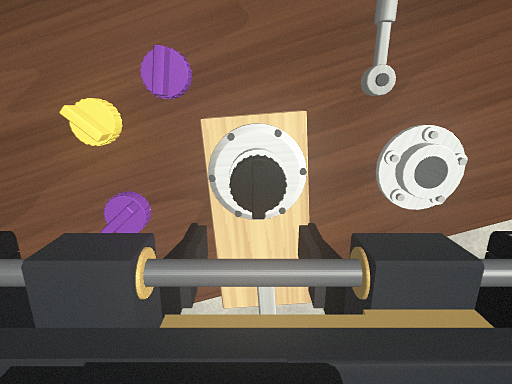

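The wrist view shows the black cap at (258,185) with its bar lined up with the tool's x axis. The bar's top is at z 0.132 and the offset is a few mm. I'll correct the position and go down.

{"op": "move_arm", "data": {
  "increments": [
    {"xyz":[3.5,5.5,10],"roll":0,"grip":55},
    {"xyz":[0,0,30],"roll":0,"grip":50},
    {"xyz":[0,0,30],"roll":0,"grip":45},
    {"xyz":[0,0,25],"roll":0,"grip":40},
    {"xyz":[0,0,12],"roll":0,"grip":35}
  ]
}}

```text
time_s: 2.27
position: [0.5812, 0.1191, 0.1118]
tcp_rot: [[-0.959, 0.285, -0.007], [0.285, 0.959, 0.0], [0.006, -0.002, -1.0]]
force: [-0.2, 0.1, -0.2]
opening: 0.399
grasp_force: 0.0
```

{"op": "move_arm", "data": {
  "increments": [
    {"xyz":[0,0,0.5],"roll":0,"grip":30},
    {"xyz":[0,0,0],"roll":0,"grip":25},
    {"xyz":[0,0,0],"roll":0,"grip":22},
    {"xyz":[0,0,0],"roll":0,"grip":18},
    {"xyz":[0,0,0],"roll":0,"grip":18}
  ]
}}

```text
time_s: 2.68
position: [0.5856, 0.1176, 0.1164]
tcp_rot: [[-0.958, 0.285, 0.003], [0.285, 0.958, 0.0], [-0.003, 0.001, -1.0]]
force: [-0.3, 0.8, 0.1]
opening: 0.192
grasp_force: 0.0
```

{"op": "move_arm", "data": {
  "increments": [
    {"xyz":[0,0,0],"roll":0,"grip":17},
    {"xyz":[0,0,0],"roll":0,"grip":17},
    {"xyz":[0,0,0],"roll":0,"grip":16},
    {"xyz":[0,0,0],"roll":0,"grip":16}
  ]
}}

```text
time_s: 3.02
position: [0.5849, 0.1171, 0.1153]
tcp_rot: [[-0.958, 0.286, 0.0], [0.286, 0.958, 0.0], [-0.0, 0.0, -1.0]]
force: [-0.6, 0.3, -0.7]
opening: 0.165
grasp_force: 0.0
```

{"op": "move_arm", "data": {
  "increments": [
    {"xyz":[0,0,0],"roll":-0.05,"grip":16},
    {"xyz":[0,0,0],"roll":-0.05,"grip":16},
    {"xyz":[0,0,0],"roll":-0.05,"grip":16},
    {"xyz":[0,0,0],"roll":-0.05,"grip":16},
    {"xyz":[0,0,0],"roll":0,"grip":16}
  ]
}}

```text
time_s: 3.43
position: [0.5848, 0.1172, 0.1151]
tcp_rot: [[-0.996, 0.089, 0.0], [0.089, 0.996, -0.0], [-0.0, -0.0, -1.0]]
force: [0.1, -0.2, -0.4]
opening: 0.162
grasp_force: 0.1
```

```bash
python3 look.py w2.png .132; python3 -c "
from h import *
s=bot.read_state();print(s['moment'])"
```

```text
1646 253.47023086269743 237.8438639125152
rect [0.58307725 0.11384807] [29.84309082 50.43623047] 64.24964141845703 mean [0.5759058  0.11875257 0.13196906] zmax [0.12749105 0.13211986 0.13580267]
yaw -12.341933132256434 tool yaw 174.89121110306556
pos [0.58482747 0.11716262 0.11507007] tool delta to rect mm [  1.44723212  -3.45733574 -16.92998637] R [[-0.996, 0.089, 0.0], [0.089, 0.996, -0.0], [-0.0, -0.0, -1.0]]
j [  0.6  36.   91.6  -0.   52.4 -84.3] F [ 0.05413421 -0.24679954 -0.36488513] t 3.4333 open 0.1622889522113961
[ 0.00809546  0.00711987 -0.04000404]
```

View pics/w2.png

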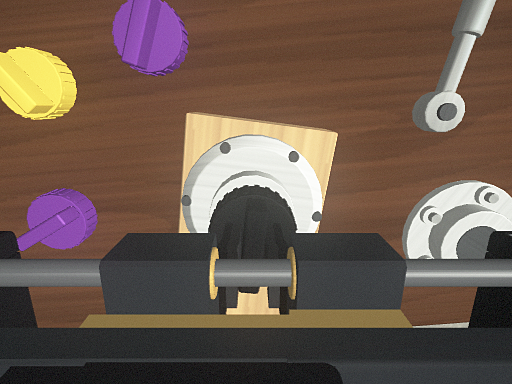

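The wrist view now shows the cap's skirt at (253,205) and the bar running under the gripper between the fingers, still on its land. I'll track its height with a depth histogram.

```bash
cat > ht.py <<'E'
from h import *
s=bot.read_state(); T=w_from_cam("wrist",s); p,d=bot.capture("wrist")
W=cloud("wrist",d,T); g=p.astype(int).sum(2)<240
sub=np.zeros(g.shape,bool); sub[180:292,205:300]=1
M=sub&g&(d>0)&(np.hypot(W[...,0]-.5848,W[...,1]-.117)<.032)
z=W[M][:,2]; h,e=np.histogram(z,np.arange(.085,.14,.001))
print([(round(1000*a),int(n)) for a,n in zip(e,h) if n>15])
sk=M&(abs(W[...,2]-.104)<.008); t=W[(W[...,2]>.115)&M]
b=W[M&(W[...,2]>.121)&(W[...,2]<.137)]
if len(b)>30:
    _,_,V=np.linalg.svd(b[:,:2]-b[:,:2].mean(0),full_matrices=False); print("bar yaw",np.degrees(np.arctan2(V[0,1],V[0,0])),len(b))
R=np.array(s["tcp_rot"]); print("tool yaw",np.degrees(np.arctan2(R[1,0],R[0,0])),"pos",np.round(s["position"],4),"j6",round(s["joint_positions"][5],1),"F",np.round(s["force"],1),"Mz",round(s["moment"][2],3),"t",s["time_s"],"open",round(s["opening"],3),"gf",s["grasp_force"])
E
python3 ht.py
```

```text
[(90, 21), (91, 23), (92, 33), (93, 24), (94, 21), (95, 33), (96, 27), (97, 24), (98, 39), (99, 25), (100, 32), (101, 41), (102, 34), (103, 41), (104, 36), (105, 95), (106, 98), (107, 500), (108, 949), (109, 224), (110, 17), (116, 32), (117, 31), (118, 33), (119, 37), (120, 35), (121, 34), (122, 32), (123, 39), (124, 44), (125, 45), (126, 54), (127, 52), (128, 38), (129, 43), (130, 106), (131, 445), (132, 585), (133, 153), (134, 29), (135, 36), (136, 27), (137, 43), (138, 45), (139, 38)]
bar yaw -13.402335545324656 1762
tool yaw 174.78960466454578 pos [0.5848 0.1172 0.1151] j6 -84.2 F [0.1 0.2 0. ] Mz -0.04 t 3.4833 open 0.158 gf 0.038802267343953645
```

The histogram works: skirt top at 108 mm and bar top at 132 mm. I'll keep turning backwards in small steps.

{"op": "move_arm", "data": {
  "increments": [
    {"xyz":[0,0,0],"roll":-0.04,"grip":16},
    {"xyz":[0,0,0],"roll":-0.04,"grip":16},
    {"xyz":[0,0,0],"roll":-0.04,"grip":16},
    {"xyz":[0,0,0],"roll":0,"grip":16}
  ]
}}

```text
time_s: 3.87
position: [0.5847, 0.1172, 0.115]
tcp_rot: [[-1.0, -0.03, -0.0], [-0.03, 1.0, -0.0], [0.0, -0.0, -1.0]]
force: [0.7, 0.0, 0.5]
opening: 0.161
grasp_force: 0.1
```

```bash
python3 ht.py
```

```text
[(90, 22), (91, 20), (92, 26), (93, 26), (94, 31), (95, 26), (96, 28), (97, 34), (98, 31), (99, 28), (100, 44), (101, 29), (102, 28), (103, 45), (104, 42), (105, 93), (106, 99), (107, 478), (108, 972), (109, 222), (113, 17), (115, 19), (116, 25), (117, 33), (118, 36), (119, 40), (120, 29), (121, 31), (122, 41), (123, 41), (124, 36), (125, 38), (126, 56), (127, 61), (128, 46), (129, 38), (130, 110), (131, 399), (132, 640), (133, 139), (134, 32), (135, 30), (136, 37), (137, 34), (138, 47), (139, 38)]
bar yaw -6.6094307079093495 1775
tool yaw -178.2917418449631 pos [0.5847 0.1172 0.115 ] j6 -91.1 F [0.7 0.  0.5] Mz -0.01 t 3.8667 open 0.161 gf 0.1474667459478951
```

{"op": "move_arm", "data": {
  "increments": [
    {"xyz":[0,0,0],"roll":-0.04,"grip":16},
    {"xyz":[0,0,0],"roll":-0.04,"grip":16},
    {"xyz":[0,0,0],"roll":-0.04,"grip":16},
    {"xyz":[0,0,0],"roll":0,"grip":16}
  ]
}}

```text
time_s: 4.25
position: [0.5848, 0.1172, 0.1151]
tcp_rot: [[-0.989, -0.149, -0.0], [-0.149, 0.989, -0.0], [0.0, -0.0, -1.0]]
force: [0.3, 0.5, 1.4]
opening: 0.161
grasp_force: 0.2
```

```bash
python3 ht.py
```

```text
[(90, 19), (91, 31), (92, 24), (93, 23), (94, 34), (95, 29), (96, 28), (97, 27), (98, 32), (99, 34), (100, 29), (101, 36), (102, 33), (103, 46), (104, 44), (105, 82), (106, 107), (107, 460), (108, 951), (109, 253), (115, 19), (116, 30), (117, 22), (118, 47), (119, 27), (120, 35), (121, 36), (122, 36), (123, 37), (124, 37), (125, 51), (126, 50), (127, 53), (128, 43), (129, 53), (130, 101), (131, 397), (132, 614), (133, 168), (134, 32), (135, 32), (136, 30), (137, 46), (138, 40), (139, 42)]
bar yaw 0.3673802953682249 1770
tool yaw -171.4390187766813 pos [0.5848 0.1172 0.1151] j6 -97.9 F [0.3 0.5 1.4] Mz 0.012 t 4.25 open 0.161 gf 0.18846390916223754
```

{"op": "move_arm", "data": {
  "increments": [
    {"xyz":[0,0,0],"roll":-0.04,"grip":16},
    {"xyz":[0,0,0],"roll":-0.04,"grip":16},
    {"xyz":[0,0,0],"roll":-0.04,"grip":16},
    {"xyz":[0,0,0],"roll":-0.04,"grip":16},
    {"xyz":[0,0,0],"roll":0,"grip":16}
  ]
}}

```text
time_s: 4.72
position: [0.5847, 0.1172, 0.115]
tcp_rot: [[-0.953, -0.304, -0.0], [-0.304, 0.953, -0.0], [0.0, -0.0, -1.0]]
force: [0.3, -0.5, -0.0]
opening: 0.162
grasp_force: 0.2
```

```bash
sed -i 's/n>15\]/n>90]/' ht.py; python3 ht.py
```

```text
[(106, 105), (107, 423), (108, 981), (109, 252), (130, 100), (131, 395), (132, 645), (133, 154)]
bar yaw 9.304256135908892 1781
tool yaw -162.28799560450858 pos [0.5847 0.1172 0.115 ] j6 -107.1 F [ 0.3 -0.5 -0. ] Mz -0.038 t 4.7167 open 0.162 gf 0.2273760329808283
```

{"op": "move_arm", "data": {
  "increments": [
    {"xyz":[0,0,0],"roll":-0.04,"grip":16},
    {"xyz":[0,0,0],"roll":-0.04,"grip":16},
    {"xyz":[0,0,0],"roll":-0.04,"grip":16},
    {"xyz":[0,0,0],"roll":-0.04,"grip":16},
    {"xyz":[0,0,0],"roll":0,"grip":16}
  ]
}}

```text
time_s: 5.18
position: [0.5848, 0.1172, 0.1151]
tcp_rot: [[-0.892, -0.452, -0.0], [-0.452, 0.892, -0.0], [0.0, -0.0, -1.0]]
force: [0.4, -0.1, -0.4]
opening: 0.164
grasp_force: 0.3
```

```bash
python3 ht.py
```

```text
[(107, 367), (108, 874), (109, 271), (131, 356), (132, 657), (133, 189)]
bar yaw 18.654674188029684 1783
tool yaw -153.1267079737572 pos [0.5848 0.1172 0.1151] j6 -116.3 F [ 0.4 -0.1 -0.4] Mz -0.044 t 5.1833 open 0.164 gf 0.3032085425002151
```

{"op": "move_arm", "data": {
  "increments": [
    {"xyz":[0,0,0],"roll":-0.04,"grip":16},
    {"xyz":[0,0,0],"roll":-0.04,"grip":16},
    {"xyz":[0,0,0],"roll":-0.04,"grip":16},
    {"xyz":[0,0,0],"roll":-0.04,"grip":16},
    {"xyz":[0,0,0],"roll":0,"grip":16}
  ]
}}

```text
time_s: 5.65
position: [0.5847, 0.1172, 0.1151]
tcp_rot: [[-0.809, -0.588, -0.0], [-0.588, 0.809, -0.0], [0.0, -0.0, -1.0]]
force: [0.4, -0.3, -0.3]
opening: 0.163
grasp_force: 0.3
```

```bash
python3 ht.py
```

```text
[(107, 245), (108, 745), (109, 260), (131, 341), (132, 661), (133, 210)]
bar yaw 27.77607279329729 1785
tool yaw -143.96586456852765 pos [0.5847 0.1172 0.1151] j6 -125.4 F [ 0.4 -0.3 -0.3] Mz -0.001 t 5.65 open 0.163 gf 0.33252731380343903
```

{"op": "move_arm", "data": {
  "increments": [
    {"xyz":[0,0,0],"roll":-0.04,"grip":16},
    {"xyz":[0,0,0],"roll":-0.04,"grip":16},
    {"xyz":[0,0,0],"roll":-0.04,"grip":16},
    {"xyz":[0,0,0],"roll":-0.04,"grip":16},
    {"xyz":[0,0,0],"roll":0,"grip":16}
  ]
}}

```text
time_s: 6.12
position: [0.5848, 0.1172, 0.1151]
tcp_rot: [[-0.705, -0.71, 0.0], [-0.71, 0.705, -0.0], [-0.0, -0.0, -1.0]]
force: [-0.3, -0.3, 0.4]
opening: 0.161
grasp_force: 0.4
```

```bash
python3 ht.py
```

```text
[(107, 238), (108, 678), (109, 256), (131, 297), (132, 683), (133, 217)]
bar yaw 37.06771445471004 1777
tool yaw -134.80033338957244 pos [0.5848 0.1172 0.1151] j6 -134.6 F [-0.3 -0.3  0.4] Mz -0.042 t 6.1167 open 0.161 gf 0.4210971840075217
```

{"op": "move_arm", "data": {
  "increments": [
    {"xyz":[0,0,0],"roll":-0.04,"grip":16},
    {"xyz":[0,0,0],"roll":-0.04,"grip":16},
    {"xyz":[0,0,0],"roll":-0.04,"grip":16},
    {"xyz":[0,0,0],"roll":-0.04,"grip":16},
    {"xyz":[0,0,0],"roll":0,"grip":16}
  ]
}}

```text
time_s: 6.58
position: [0.5848, 0.1172, 0.1151]
tcp_rot: [[-0.583, -0.813, -0.0], [-0.813, 0.583, -0.0], [0.0, -0.0, -1.0]]
force: [0.5, -0.5, -0.5]
opening: 0.16
grasp_force: 0.4
```

```bash
python3 ht.py
```

```text
[(107, 234), (108, 682), (109, 288), (131, 333), (132, 634), (133, 236)]
bar yaw 46.25817511483158 1778
tool yaw -125.63360199766315 pos [0.5848 0.1172 0.1151] j6 -143.8 F [ 0.5 -0.5 -0.5] Mz -0.012 t 6.5833 open 0.16 gf 0.39380806436383864
```

{"op": "move_arm", "data": {
  "increments": [
    {"xyz":[0,0,0],"roll":-0.04,"grip":16},
    {"xyz":[0,0,0],"roll":-0.04,"grip":16},
    {"xyz":[0,0,0],"roll":-0.04,"grip":16},
    {"xyz":[0,0,0],"roll":-0.04,"grip":16},
    {"xyz":[0,0,0],"roll":0,"grip":16}
  ]
}}

```text
time_s: 7.05
position: [0.5848, 0.1174, 0.115]
tcp_rot: [[-0.446, -0.895, 0.0], [-0.895, 0.446, 0.0], [-0.0, 0.0, -1.0]]
force: [-1.0, 0.0, 0.2]
opening: 0.16
grasp_force: 0.0
```

```bash
python3 ht.py
```

```text
[(100, 335), (101, 901), (102, 317), (124, 323), (125, 688), (126, 217)]
bar yaw 61.88639170523009 1691
tool yaw -116.46729373222078 pos [0.5848 0.1174 0.115 ] j6 -152.9 F [-1.   0.   0.2] Mz -0.045 t 7.05 open 0.16 gf 0.0
```

The skirt's top went from 108 to 101 mm, so the cap has dropped 7 mm into the thread, with cap_grip about 38 mm above the seat. I'll follow it down, keeping clear of the skirt, then turn clockwise with the same loose hold.

{"op": "move_arm", "data": {
  "increments": [
    {"xyz":[0,0,4],"roll":0,"grip":16},
    {"xyz":[0,0,4],"roll":0,"grip":16},
    {"xyz":[0,0,2],"roll":0,"grip":16},
    {"xyz":[0,0,0],"roll":0.04,"grip":16},
    {"xyz":[0,0,0],"roll":0.04,"grip":16}
  ]
}}

```text
time_s: 7.52
position: [0.5845, 0.1172, 0.1044]
tcp_rot: [[-0.517, -0.856, -0.001], [-0.856, 0.517, 0.0], [0.0, 0.001, -1.0]]
force: [1.1, 0.6, -0.1]
opening: 0.16
grasp_force: 0.1
```

{"op": "move_arm", "data": {
  "increments": [
    {"xyz":[0,0,0],"roll":0.06,"grip":16},
    {"xyz":[0,0,0],"roll":0.06,"grip":16},
    {"xyz":[0,0,0],"roll":0.06,"grip":16},
    {"xyz":[0,0,0],"roll":0.06,"grip":16},
    {"xyz":[0,0,0],"roll":0,"grip":16}
  ]
}}

```text
time_s: 7.93
position: [0.5846, 0.1173, 0.1046]
tcp_rot: [[-0.705, -0.709, -0.001], [-0.709, 0.705, -0.0], [0.0, 0.0, -1.0]]
force: [-0.3, -0.3, 0.6]
opening: 0.161
grasp_force: 0.1
```

```bash
python3 ht.py
```

```text
[(99, 100), (100, 523), (101, 587), (123, 159), (124, 563), (125, 533), (126, 92)]
bar yaw 55.635188748696194 1860
tool yaw -134.8162693550758 pos [0.5846 0.1173 0.1046] j6 -134.6 F [-0.3 -0.3  0.6] Mz -0.017 t 7.9333 open 0.161 gf 0.0611996259613079
```

{"op": "move_arm", "data": {
  "increments": [
    {"xyz":[0,0,0],"roll":0.06,"grip":16},
    {"xyz":[0,0,0],"roll":0.06,"grip":16},
    {"xyz":[0,0,0],"roll":0.06,"grip":16},
    {"xyz":[0,0,0],"roll":0.06,"grip":16},
    {"xyz":[0,0,0],"roll":0.06,"grip":16}
  ]
}}

```text
time_s: 8.4
position: [0.5847, 0.1172, 0.1048]
tcp_rot: [[-0.883, -0.469, -0.0], [-0.469, 0.883, -0.0], [0.0, 0.0, -1.0]]
force: [-0.3, -0.0, 0.7]
opening: 0.154
grasp_force: 0.3
```

{"op": "move_arm", "data": {
  "increments": [
    {"xyz":[0,0,0.5],"roll":0.06,"grip":16},
    {"xyz":[0,0,0.5],"roll":0.06,"grip":16},
    {"xyz":[0,0,0],"roll":0.06,"grip":16},
    {"xyz":[0,0,0],"roll":0.06,"grip":16},
    {"xyz":[0,0,0],"roll":0,"grip":16}
  ]
}}

```text
time_s: 8.82
position: [0.5848, 0.1172, 0.1039]
tcp_rot: [[-0.969, -0.248, -0.0], [-0.248, 0.969, -0.0], [0.0, -0.0, -1.0]]
force: [0.6, -0.4, -0.5]
opening: 0.156
grasp_force: 0.1
```

```bash
python3 ht.py
```

```text
[(97, 104), (98, 575), (99, 930), (100, 218), (121, 112), (122, 419), (123, 660), (124, 145)]
bar yaw 24.995091597104206 1832
tool yaw -165.66005477965683 pos [0.5848 0.1172 0.1039] j6 -103.7 F [ 0.6 -0.4 -0.5] Mz 0.075 t 8.8167 open 0.156 gf 0.09063257024536142
```

{"op": "move_arm", "data": {
  "increments": [
    {"xyz":[0,0,0],"roll":0.05,"grip":16},
    {"xyz":[0,0,0],"roll":0.05,"grip":16},
    {"xyz":[0,0,0],"roll":0.05,"grip":16},
    {"xyz":[0,0,0],"roll":0.05,"grip":16},
    {"xyz":[0,0,0],"roll":0.05,"grip":16}
  ]
}}

```text
time_s: 9.28
position: [0.5847, 0.1172, 0.1039]
tcp_rot: [[-1.0, -0.0, -0.0], [-0.0, 1.0, -0.0], [0.0, -0.0, -1.0]]
force: [-0.3, 0.3, -0.0]
opening: 0.162
grasp_force: 0.2
```

```bash
python3 ht.py
```

```text
[(96, 94), (97, 362), (98, 1044), (99, 336), (120, 104), (121, 294), (122, 699), (123, 235)]
bar yaw 11.547017230836653 1757
tool yaw -179.98999431832019 pos [0.5847 0.1172 0.1039] j6 -89.4 F [-0.3  0.3 -0. ] Mz 0.008 t 9.2833 open 0.162 gf 0.23545812060547178
```

{"op": "move_arm", "data": {
  "increments": [
    {"xyz":[0,0,0],"roll":0.04,"grip":16},
    {"xyz":[0,0,0],"roll":0.04,"grip":16},
    {"xyz":[0,0,0],"roll":0.04,"grip":16},
    {"xyz":[0,0,0],"roll":0.04,"grip":16},
    {"xyz":[0,0,0],"roll":0.04,"grip":16}
  ]
}}

```text
time_s: 9.75
position: [0.5847, 0.1172, 0.1039]
tcp_rot: [[-0.98, 0.197, -0.0], [0.197, 0.98, -0.0], [0.0, -0.0, -1.0]]
force: [1.7, -0.7, -0.9]
opening: 0.161
grasp_force: 0.5
```

```bash
python3 ht.py
```

```text
[(95, 94), (96, 155), (97, 756), (98, 803), (120, 127), (121, 615), (122, 477)]
bar yaw 1.802692049004652 1689
tool yaw 168.6199947903905 pos [0.5847 0.1172 0.1039] j6 -78.0 F [ 1.7 -0.7 -0.9] Mz -0.001 t 9.75 open 0.161 gf 0.545812272830517
```

```bash
cat >> ht.py <<'E'
b=p.astype(int).sum(2); r=np.hypot(W[...,0]-.5848,W[...,1]-.117)
k=z[(z>.094)&(z<.1035)]; f=W[(b>420)&(r<.034)&(d>0)&(W[...,2]>.068)&(W[...,2]<.082)][:,2]
hh,ee=np.histogram(f,np.arange(.068,.082,.001)); print("skirt",np.median(k),"face",np.median(f),len(f),hh, "gap mm",1000*(np.median(k)-np.median(f))-22)
save("last.png",p)
E
python3 ht.py
```

```text
[(95, 112), (96, 137), (97, 832), (98, 753), (120, 160), (121, 620), (122, 469)]
bar yaw 1.5214201973172004 1677
tool yaw 168.53107771767466 pos [0.5847 0.1172 0.1039] j6 -77.9 F [ 0.2 -0.5 -0.6] Mz 0.018 t 9.8 open 0.163 gf 0.32761043767095543
skirt 0.09787531651230297 face 0.07584351454066239 736 [ 18  11  16  15  19  18  46 287 268  31   2   3   0] gap mm 0.031801971640575744
```

{"op": "move_arm", "data": {
  "increments": [
    {"xyz":[0,0,0],"roll":0.025,"grip":16},
    {"xyz":[0,0,0],"roll":0.025,"grip":16},
    {"xyz":[0,0,0],"roll":0.025,"grip":16},
    {"xyz":[0,0,0],"roll":0,"grip":16}
  ]
}}

```text
time_s: 10.18
position: [0.5848, 0.1171, 0.1039]
tcp_rot: [[-0.963, 0.269, -0.0], [0.269, 0.963, -0.0], [0.0, -0.0, -1.0]]
force: [0.6, -0.7, -1.1]
opening: 0.159
grasp_force: 0.6
```

```bash
python3 ht.py
```

```text
[(95, 110), (96, 174), (97, 820), (98, 707), (120, 168), (121, 618), (122, 428)]
bar yaw -2.3895551324845865 1641
tool yaw 164.3884564932211 pos [0.5848 0.1171 0.1039] j6 -73.8 F [ 0.6 -0.7 -1.1] Mz 0.045 t 10.1833 open 0.159 gf 0.5522425516755902
skirt 0.0978586945549294 face 0.0758010611245803 751 [ 21  14  19  18  13  21  60 295 258  27   4   0   1] gap mm 0.05763343034911017
```

{"op": "move_arm", "data": {
  "increments": [
    {"xyz":[0,0,0],"roll":0.025,"grip":16},
    {"xyz":[0,0,0],"roll":0.025,"grip":16},
    {"xyz":[0,0,0],"roll":0.025,"grip":16},
    {"xyz":[0,0,0],"roll":0,"grip":16}
  ]
}}

```text
time_s: 10.57
position: [0.585, 0.1169, 0.104]
tcp_rot: [[-0.94, 0.341, 0.0], [0.341, 0.94, -0.001], [-0.001, -0.001, -1.0]]
force: [0.0, -2.1, -1.5]
opening: 0.161
grasp_force: 5.1
```

```bash
python3 ht.py
```

```text
[(95, 101), (96, 164), (97, 820), (98, 761), (120, 177), (121, 588), (122, 475)]
bar yaw -4.523424414534217 1649
tool yaw 160.0904708701575 pos [0.585  0.1169 0.104 ] j6 -69.5 F [ 0.  -2.1 -1.5] Mz 0.146 t 10.5667 open 0.161 gf 5.102897509932518
skirt 0.09785951331842566 face 0.07576696387274315 783 [ 16  16  18  23  13  19  66 319 253  29   8   1   1] gap mm 0.09254944568250778
```

View pics/last.png

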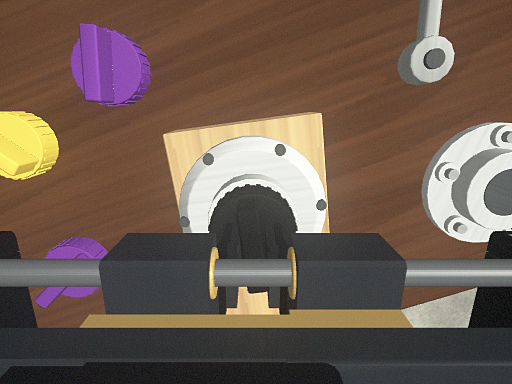

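The picture shows the rim flush on the boss at about (252,200). Pad force rose from 0.5 to 5 N, the torque rose to 0.15 N m, and the height has stopped changing, so the cap is home. I'll ease off, open and rise.

{"op": "move_arm", "data": {
  "increments": [
    {"xyz":[0,0,0],"roll":-0.05,"grip":17},
    {"xyz":[0,0,0],"roll":-0.04,"grip":22},
    {"xyz":[0,0,0],"roll":0,"grip":40},
    {"xyz":[0,0,0],"roll":0,"grip":50},
    {"xyz":[0,0,-5],"roll":0,"grip":50}
  ]
}}

```text
time_s: 11.03
position: [0.584, 0.1174, 0.1084]
tcp_rot: [[-0.966, 0.257, -0.002], [0.257, 0.966, 0.0], [0.002, -0.0, -1.0]]
force: [0.2, -0.5, 0.0]
opening: 0.363
grasp_force: 0.0
```

{"op": "move_arm", "data": {
  "increments": [
    {"xyz":[0,0,-20],"roll":0,"grip":50},
    {"xyz":[0,0,-30],"roll":0,"grip":50},
    {"xyz":[0,0,-30],"roll":0,"grip":50},
    {"xyz":[0,0,-25],"roll":0,"grip":50},
    {"xyz":[0,0,0],"roll":0,"grip":50}
  ]
}}

```text
time_s: 11.45
position: [0.5884, 0.1176, 0.2203]
tcp_rot: [[-0.966, 0.257, 0.012], [0.257, 0.966, 0.0], [-0.011, 0.003, -1.0]]
force: [-0.4, -0.8, 0.3]
opening: 0.502
grasp_force: 0.0
```

{"op": "move_arm", "data": {
  "increments": [
    {"xyz":[0,0,0],"roll":0,"grip":50},
    {"xyz":[0,0,0],"roll":0,"grip":50},
    {"xyz":[0,0,0],"roll":0,"grip":50},
    {"xyz":[0,0,0],"roll":0,"grip":50}
  ]
}}

```text
time_s: 11.78
position: [0.5837, 0.1172, 0.2125]
tcp_rot: [[-0.966, 0.257, -0.003], [0.257, 0.966, -0.0], [0.003, -0.001, -1.0]]
force: [0.4, -0.2, -0.4]
opening: 0.502
grasp_force: 0.0
```

```bash
cat > fin.py <<'E'
from h import *
for i in range(2):
    s=bot.read_state(); T=w_from_cam("wrist",s); p,d=bot.capture("wrist"); W=cloud("wrist",d,T)
    r=np.hypot(W[...,0]-.5848,W[...,1]-.117); b=p.astype(int).sum(2)
    bar=W[(r<.03)&(b<240)&(abs(W[...,2]-.122)<.003)]; sk=W[(r<.026)&(b<240)&(abs(W[...,2]-.098)<.003)]
    fa=W[(r<.034)&(b>420)&(abs(W[...,2]-.076)<.003)]
    for n,a in (("bar",bar),("skirt",sk),("face",fa)): print(n,len(a),np.median(a,0).round(4) if len(a) else "")
    c,sz,an=cv2.minAreaRect((bar[:,:2]*1e4).astype(np.float32)); print(np.array(c)/1e4,np.array(sz)/10,an)
    A=np.c_[sk[:,:2]-sk[:,:2].mean(0),np.ones(len(sk))]; A2=np.c_[fa[:,:2]-fa[:,:2].mean(0),np.ones(len(fa))]
    print("skirt tilt",np.linalg.lstsq(A,sk[:,2],rcond=None)[0],"face tilt",np.linalg.lstsq(A2,fa[:,2],rcond=None)[0])
print(s["force"],s["time_s"],s["position"]); save("fin.png",p)
E
python3 fin.py
```

```text
bar 701 [0.5828 0.1177 0.1218]
skirt 1515 [0.5838 0.1188 0.0979]
face 306 [0.5624 0.1227 0.0758]
[0.58405845 0.11747578] [11.91983185 49.15559998] 77.39498138427734
skirt tilt [-0.00044488  0.00192967  0.09795842] face tilt [ 0.00328379 -0.00056501  0.07580756]
bar 713 [0.583  0.1177 0.1219]
skirt 1512 [0.5838 0.1184 0.098 ]
face 313 [0.5627 0.1226 0.0759]
[0.58416982 0.11750209] [11.9423027 49.3525177] 77.5152359008789
skirt tilt [-0.00156265 -0.00070186  0.09801627] face tilt [0.00270195 0.00434471 0.075891  ]
[0.34794591 0.39213063 0.36775206] 11.8333 [0.58389934 0.11723973 0.21258982]
```

View pics/fin.png

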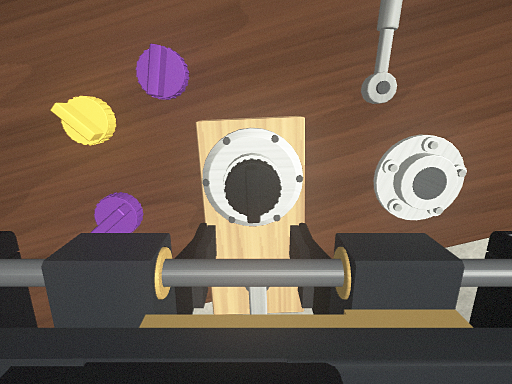

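The rim is on the face: skirt top minus face is 22.1 mm, bar top minus face is 46.0 mm, and the cap is level. The black cap is centred at (253,188) in the picture, released, with the bystanders where they were.

```bash
python3 -c "
from rig import bot
print(bot.hand_in())"
```

```text
the job is handed in; nothing more can be done
None
```

The black cap dropped 7 mm into the thread after turning it back between 63° and 80°, was screwed clockwise until its rim measured about 0.1 mm off the sealing face, then released, and the job is handed in (no verdict was returned).

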